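Trace the touch strip from red to green

ROBOT

A 7-joint arm with a two-finger parallel gripper is mounted at the origin on the work surface. World frame = base frame: x ahead of the robot, y to its left, z up, the work surface at z = 0. Lengths are in m, angles in rad, forces in N, time in s.
With the tool pointing down it reaches from about 0.425 to 0.875 m from the base axis. Payload 4.7 kg.
Tool frame: the origin (TCP) lies midway between the tips of the shut fingers; the grasp point (between the pads) lies ctrl.grasp_offset behind it (ctrl.grasp_offset is the distance from the TCP to the grasp point, in m); z points along the fingers, y is the line along which they close (so a half turn about z gives the same grasp; the last joint's range is limited). The gripper opens to 87 mm and grips with 3 to 60 N. Pads are 19 mm wide; open, the fingers measure 117 mm over their backs; the gripper's body (75 mm by 190 mm) begins 51 mm behind the grasp point.
Start: joints at [-1.157, 0.321, -0.07, 1.45, 0.023, 1.371, -0.057], TCP at [0.253, 0.599, 0.223] pointing down, gripper open.
Joint ranges: [-2.86, 2.86], [-0.3, 2.09], [-1.38, 1.24], [0.06, 2.45], [-1.56, 4.7], [0.09, 2.05], [-2.69, 2.69]. Speed limits (rad/s): [2.57, 2.57, 3.14, 3.14, 3.14, 3.14, 3.14].

INTERFACE

Orientations are given as a rotation vector (axis times angle).
In Python, from bench import ctrl gives the robot as it stands. The module is installed in compiled form; this text tells all that it offers.
- The arm moves only by the tool jog_arm, never from a script. Its argument "moves" is one flat list of numbers, 7 for each row, row after row: the shift along the tool's x, y, z in units of 30 cm (1.0 is 30 cm), then the turn, a rotation vector about the tool's x, y, z in units of 60 degrees (1.0 is 60 degrees), then the gripper's target within -1 to 1 (fully open at 1, half-way at 0, shut at -1). In form: [x, y, z, wx, wy, wz, fingers, x, y, z, wx, wy, wz, fingers, ...]. A call has exactly 8 rows; each row is the pose to reach, as a shift and turn from the pose commanded when the call began, along the tool's axes at that moment; what a row does not reach only later rows make up. A row lasts 1/8 s, in which the tool goes at most 62.5 mm and 10.7 degrees, less where a joint would pass 70% of its speed; a pose out of reach is approached as far as the arm can. A call with a number of a shift or a turn outside -1 to 1 is refused whole. A call with a gripper value outside its range is refused whole. The fingers move at their own pace and stop on an object; "newtons" is the grip in N (left out, the last holds). Time passes only in rows, so rows that repeat a pose let the fingers close, or fill a call up. It gives the time, the measured TCP pose, the force, the opening and the grip force at its end, in the units of the state.
- ctrl.get_state(): the state, without advancing time (a new reading comes with each control period).
- ctrl.get_image(name): name is "side" or "top" or "wrist"; returns a dict with "pixels" (400x640x3 uint8, red, green, blue), "fx", "fy", "cx", "cy" (pixels), "dist" ([k1, k2, p1, p2, k3] as OpenCV has them; the pictures are not rectified), "xyz" and "rotation" of the camera in the world; the wrist camera has in their place "tool_from_camera" (4x4, takes a point from camera to tool coordinates, whose origin is the TCP and whose axes are the flange's). Camera axes: x right, y up, looking along -z (the intrinsics and any distortion apply to the point x, -y, -z); pixel columns grow to the right and rows downward; lengths in m; the calibration is good to about 2 mm. A picture is of the moment at which its call begins: read the wrist's pose just before it. There is no depth.
- ctrl.close_job(): hands the job in; it is judged then, once.
The state is a dict: "time": time; "joint_positions": joint angles; "qd": joint speeds; "joint_torque": joint torques, N m; "position": TCP position; "tool_rot": TCP orientation; "ft_force": force on the tool from outside, world axes, zero at the start; "torque": the same for the moment, N m; "grip_width": opening from 0.0 (shut) to 1.0 (fully open); "grip_force": force on a finger pad.
Only numpy, scipy, OpenCV 4.12 (cv2) and the standard library are available. Lean on these libraries where they do the work, as an engineer would, in place of code of your own. Each camera call takes 0.05 s, during which the arm holds its last target. There are 200 camera calls.

TASK

Check the touch-strip tester: with the fingertips, trace its strip lightly from the red pad to the green one, touching every gold pad in turn on the way, and finish with the fingertips still resting on the green pad alone (the program ends while holding that touch). Press so lightly that the sprung deck never goes down onto its stops. Do not lift or shove the tester, and leave its two capacitors and everything else on the bench alone.

Things in the scene. Friction and masses are not known exactly. Their poses are not given: they have to be found in the camera images.
- tester: touch-strip tester standing loose on the bench: blue base 250 x 170 x 22 mm, 1.2 kg, carrying a white sprung deck 240 x 160 mm whose upper face is 42 mm above the bench at rest. On the deck an S-shaped strip of seven flat round pads (red, five gold, green) joined by black plastic bars 14 mm wide that lie 0.5 mm below the pad faces. Origin: centre of the base's underside, on the bench; z up; x runs lengthwise from the red end to the green end. Any yaw is possible.
- deck (a joint): how far the deck is pressed down, in m: 0 at rest, 0.014 on its stops. It sinks straight down without tipping, wherever it is pressed; it begins to give at about 2 N, and then takes about 0.35 N more per mm (about 7 N on the stops). It springs back when let go.
- pad_red: red pad, where the trace begins: disc 22 mm across, its face 3 mm above the deck (45 mm above the bench at rest); origin at the centre of that upper face; in the tester's frame at x -96, y -36 mm; it goes down with the deck
- pad_1: gold pad, number 1 of five after the red one: disc 22 mm across, its face 3 mm above the deck (45 mm above the bench at rest); origin at the centre of that upper face; in the tester's frame at x -64, y -36 mm; it goes down with the deck
- pad_2: gold pad, number 2 of five after the red one: disc 22 mm across, its face 3 mm above the deck (45 mm above the bench at rest); origin at the centre of that upper face; in the tester's frame at x -32, y -26 mm; it goes down with the deck
- pad_3: gold pad, number 3 of five after the red one: disc 22 mm across, its face 3 mm above the deck (45 mm above the bench at rest); origin at the centre of that upper face; in the tester's frame at x 0, y 0 mm; it goes down with the deck
- pad_4: gold pad, number 4 of five after the red one: disc 22 mm across, its face 3 mm above the deck (45 mm above the bench at rest); origin at the centre of that upper face; in the tester's frame at x +32, y +26 mm; it goes down with the deck
- pad_5: gold pad, number 5 of five after the red one: disc 22 mm across, its face 3 mm above the deck (45 mm above the bench at rest); origin at the centre of that upper face; in the tester's frame at x +64, y +36 mm; it goes down with the deck
- pad_green: green pad, where the trace ends: disc 22 mm across, its face 3 mm above the deck (45 mm above the bench at rest); origin at the centre of that upper face; in the tester's frame at x +96, y +36 mm; it goes down with the deck
- can_a: blue upright capacitor fixed on the deck, 20 mm across, 28 mm tall, origin at the centre of its foot, in the tester's frame at x -60, y +50 mm; not to be touched
- can_b: black upright capacitor fixed on the deck, 20 mm across, 28 mm tall, origin at the centre of its foot, in the tester's frame at x +60, y -55 mm; not to be touched
- dial_cap: loose black dial cap standing on the bench near the tester's +y long side, 32 mm across, 22 mm tall, origin at its foot; leave alone
- tape_roll: loose yellow tape roll lying on the bench near the tester's -y long side, 64 mm across, 18 mm tall, origin at its foot; leave alone
- multimeter: blue hand multimeter lying flat on the robot's left, 180 x 88 x 46 mm, origin at the centre of its underside; leave alone
- level: red spirit level block on the robot's right, 34 x 150 x 52 mm, origin at the centre of its underside; leave alone
- knife: yellow and black utility knife lying on the robot's right, 180 x 26 x 16 mm, origin under its handle; leave alone
- screw_jar: glass jar with an orange cap beyond the tester, 52 mm across, 60 mm tall, origin at its foot; leave alone
- driver: red-handled screwdriver lying on the left, about 200 mm long, origin under it; leave alone

How it is judged:
On the way, in this order (a step that is already met when the one before it is completed fails the run):
1. a fingertip touches the red pad (contact force between the fingers and pad_red above 0.3 N), for 0.04 s.
2. a fingertip touches gold pad 1 and has left the pad before it (contact force between the fingers and pad_1 above 0.3 N and not (contact force between the fingers and pad_red above 0.3 N)), for 0.04 s.
3. a fingertip touches gold pad 2 and has left the pad before it (contact force between the fingers and pad_2 above 0.3 N and not (contact force between the fingers and pad_1 above 0.3 N)), for 0.04 s.
4. a fingertip touches gold pad 3 and has left the pad before it (contact force between the fingers and pad_3 above 0.3 N and not (contact force between the fingers and pad_2 above 0.3 N)), for 0.04 s.
5. a fingertip touches gold pad 4 and has left the pad before it (contact force between the fingers and pad_4 above 0.3 N and not (contact force between the fingers and pad_3 above 0.3 N)), for 0.04 s.
6. a fingertip touches gold pad 5 and has left the pad before it (contact force between the fingers and pad_5 above 0.3 N and not (contact force between the fingers and pad_4 above 0.3 N)), for 0.04 s.
7. a fingertip touches the green pad and has left the pad before it (contact force between the fingers and pad_green above 0.3 N and not (contact force between the fingers and pad_5 above 0.3 N)), for 0.04 s.
At the end, for the whole second after the job is handed in: A fingertip presses on the green pad with more than 0.4 N and not on the gold pad beside it, the deck is less than 12.5 mm down, and the tester and all loose things are within 20 mm of where they were (contact force between the fingers and pad_green above 0.4 N and contact force between the fingers and pad_5 below 0.3 N and value of joint deck below 0.0125 m and distance of each of tester, dial_cap, tape_roll, multimeter, level, knife, screw_jar, driver from where it was at the start of the episode below 0.02 m); the arm keeps its last pose, push and grip.
It fails at once if the deck is pushed down onto its stops (more than 12.5 mm of its 14 mm) (value of joint deck above 0.0125 m).
It fails at once if the tester is shoved, lifted or carried (more than 20 mm), or tipped (distance of tester from where it was at the start of the episode above 0.02 m or angle between tester's own z axis and vertical above 0.1 rad).
It fails at once if a capacitor on the deck is touched (contact force between any of the arm, the fingers and can_a above 0.3 N or contact force between any of the arm, the fingers and can_b above 0.3 N).
It fails at once if anything else on the bench is moved by more than 20 mm (distance of any of dial_cap, tape_roll, multimeter, level, knife, screw_jar, driver from where it was at the start of the episode above 0.02 m).
It also fails if it takes over 42 s, if anything falls off the work surface, if the arm or the gripper's body presses on something with over 40 N, if the wrist force passes 120 N, or if a joint passes its speed limit or range.

## Working session

There is one attempt and no reset: what is moved stays moved. The work goes in short steps, Python scripts to look and compute and a tool call to move; the robot and the scene stay as the last step left them, time stands still between calls to the robot, and variables do not carry over. Pictures are saved under pics/ and viewed, at most 10 in all, crops included, and the job is handed in when it is done.

Besides the shell and the picture viewer there is one more tool, called after ">>>" by a JSON object that holds its "fn" and its "kwargs". jog_arm: Moves the arm, as the interface text tells. Its arguments: {"type":"object","properties":{"moves":{"type":"array"},"newtons":{"type":"number"}},"required":["moves"]}

```bash
mkdir -p pics; python3 - <<'E'
from bench import ctrl
import cv2
s=ctrl.get_state();print({k:s[k] for k in('time','position','tool_rot','ft_force','grip_width')},ctrl.grasp_offset)
for n in('top','side'):
    i=ctrl.get_image(n);cv2.imwrite(f'pics/{n}0.png',i['pixels'][:,:,::-1])
    print(n,{k:v for k,v in i.items() if k!='pixels'})
E
```

```text
{'time': 0.0, 'position': array([0.25281566, 0.59823112, 0.22147098]), 'tool_rot': array([-6.23652291e-01, -3.07875867e+00,  2.95532042e-03]), 'ft_force': array([-0.35413102, -0.26230843, -0.57428919]), 'grip_width': 0.9981746839892179} 0.0187
top {'fx': 450.93046811025107, 'fy': 450.93046811025107, 'cx': 321.122856360667, 'cy': 201.0311888665087, 'dist': array([-0.08451595,  0.        ,  0.        ,  0.        ,  0.        ]), 'xyz': array([0.44497949, 0.02062145, 1.55055011]), 'rotation': array([ 0.05666735, -0.05397795, -1.59440661])}
side {'fx': 467.11511251085716, 'fy': 467.11511251085716, 'cx': 316.3935981083966, 'cy': 192.7996847665879, 'dist': array([0.03579607, 0.        , 0.        , 0.        , 0.        ]), 'xyz': array([ 0.06186892, -0.80999641,  0.88676338]), 'rotation': array([ 0.8391444 , -0.22229563, -0.49486771])}
```

View pics/top0.png

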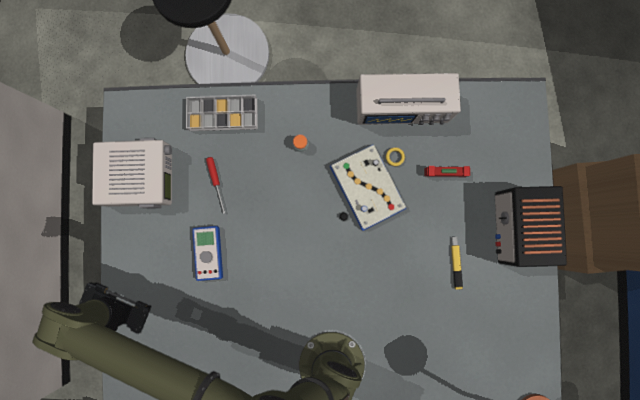

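The top view shows the tester near (368,187), the red pad at about (391,206) and the green pad at about (347,166). can_a is at about (362,208) and can_b at about (374,162).

```bash
cat > h.py <<'E'
import numpy as np,cv2
from scipy.spatial.transform import Rotation as R
PADS=np.array([[-96,-36],[-64,-36],[-32,-26],[0,0],[32,26],[64,36],[96,36]])/1000
def cam(i,T=None):
    if 'xyz' in i: return np.array(i['xyz']),R.from_rotvec(i['rotation']).as_matrix()
    M=T@np.array(i['tool_from_camera']); return M[:3,3],M[:3,:3]
def proj(i,P,T=None):
    o,r=cam(i,T); p=(np.atleast_2d(P)-o)@r*[1,-1,-1]
    K=np.array([[i['fx'],0,i['cx']],[0,i['fy'],i['cy']],[0,0,1]])
    return cv2.projectPoints(p,np.zeros(3),np.zeros(3),K,np.array(i['dist']))[0][:,0]
def unproj(i,uv,z,T=None):
    o,r=cam(i,T)
    K=np.array([[i['fx'],0,i['cx']],[0,i['fy'],i['cy']],[0,0,1]])
    n=cv2.undistortPoints(np.array(uv,float).reshape(-1,1,2),K,np.array(i['dist']))[:,0]
    d=np.c_[n[:,0],-n[:,1],-np.ones(len(n))]@r.T
    return (o+d*((z-o[2])/d[:,2])[:,None])[:,:2]
def fit(xy,pads=PADS):
    a=pads-pads.mean(0);b=xy-xy.mean(0)
    th=np.arctan2((a[:,0]*b[:,1]-a[:,1]*b[:,0]).sum(),(a*b).sum())
    c,s=np.cos(th),np.sin(th);M=np.array([[c,-s],[s,c]]);t=xy.mean(0)-M@pads.mean(0)
    return t,th,np.linalg.norm(pads@M.T+t-xy,axis=1)*1000
def blobs(img,lo,hi,box,amin=8):
    hsv=cv2.cvtColor(img,cv2.COLOR_RGB2HSV);m=cv2.inRange(hsv,lo,hi)
    k=np.zeros_like(m);x0,y0,x1,y1=box;k[y0:y1,x0:x1]=m[y0:y1,x0:x1]
    n,_,st,c=cv2.connectedComponentsWithStats(k,connectivity=4)
    return [(c[j].round(2).tolist(),int(st[j,4])) for j in range(1,n) if st[j,4]>=amin]
E
python3 - <<'E'
from bench import ctrl
from h import *
i=ctrl.get_image('top');b=(332,155,402,218)
for n,lo,hi in(('red',(0,150,80),(8,255,255)),('gold',(14,110,90),(32,255,255)),('green',(45,100,50),(85,255,255))):
    for c,a in blobs(i['pixels'],lo,hi,b,4): print(n,c,a,unproj(i,[c],.045).round(4))
s=ctrl.get_image('side')['pixels'];cv2.imwrite('pics/s.png',s[:,:,::-1])
E
```

```text
red [390.67, 206.14] 21 [[ 0.528  -0.2106]]
gold [393.22, 161.09] 78 [[ 0.6801 -0.2247]]
gold [350.17, 173.72] 29 [[ 0.6405 -0.078 ]]
gold [357.14, 180.96] 28 [[ 0.6155 -0.1007]]
gold [368.29, 186.0] 28 [[ 0.5976 -0.1376]]
gold [379.34, 191.1] 29 [[ 0.5795 -0.1742]]
gold [386.34, 198.07] 29 [[ 0.5555 -0.197 ]]
green [346.12, 165.71] 24 [[ 0.668  -0.0651]]
```

View pics/s.png

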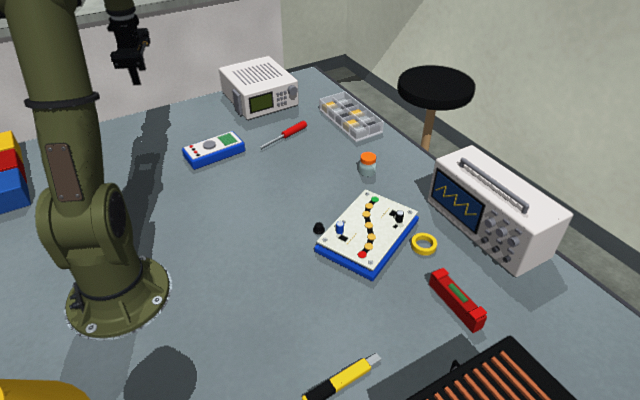

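```bash
python3 - <<'E'
from bench import ctrl
from h import *
xy=np.array([[.528,-.2106],[.5555,-.197],[.5795,-.1742],[.5976,-.1376],[.6155,-.1007],[.6405,-.078],[.668,-.0651]])
t,th,e=fit(xy);print('top',t,np.degrees(th),e.round(1))
i=ctrl.get_image('side');P=PADS@np.array([[np.cos(th),-np.sin(th)],[np.sin(th),np.cos(th)]]).T+t
p=proj(i,np.c_[P,np.full(7,.045)]);print(p.round(1).tolist())
for n,lo,hi in(('red',(0,150,80),(8,255,255)),('gold',(11,110,90),(32,255,255)),('green',(45,100,50),(85,255,255))):
    for c,a in blobs(i['pixels'],lo,hi,(345,190,400,268),6): print(n,c,a,unproj(i,[c],.045).round(4))
s=ctrl.get_state();M=R.from_rotvec(s['tool_rot']).as_matrix();print(M.round(3))
for k in(0,np.pi):
    x=np.array([np.cos(th+k),np.sin(th+k),0]);z=np.array([0,0,-1.]);G=np.c_[x,np.cross(z,x),z]
    print('turn/60deg',R.from_matrix(M.T@G).as_rotvec()/np.radians(60))
print('shift/.3 to hover',M.T@(np.r_[P[0],.12]-s['position'])/.3, s['joint_positions'])
E
```

```text
top [ 0.5978 -0.1376] 25.33952215269394 [1.7 0.5 0.8 0.2 0.3 0.4 1.6]
[[359.9, 253.8], [366.6, 245.6], [369.5, 236.1], [366.9, 224.5], [364.3, 213.4], [367.1, 205.2], [373.0, 198.6]]
red [361.74, 254.0] 46 [[ 0.5298 -0.2139]]
gold [368.7, 205.46] 37 [[ 0.6433 -0.0808]]
gold [366.0, 213.5] 38 [[ 0.6192 -0.1029]]
gold [368.33, 224.71] 42 [[ 0.6005 -0.1403]]
gold [370.98, 236.14] 44 [[ 0.583  -0.1767]]
gold [368.26, 245.8] 50 [[ 0.5585 -0.2   ]]
green [374.12, 199.0] 32 [[ 0.6709 -0.0669]]
[[-0.921  0.389 -0.   ]
 [ 0.389  0.921 -0.001]
 [-0.    -0.001 -1.   ]]
turn/60deg [-3.44715828e-04  9.73965471e-04  2.19590376e+00]
turn/60deg [-7.96440117e-04 -2.81884238e-04 -8.04096024e-01]
shift/.3 to hover [-1.89030733 -2.1310978   0.34215048] [-1.15689686  0.32139769 -0.07009252  1.45103634  0.02260038  1.37080317
 -0.05691376]
```

The top fit puts the tester at (0.598, -0.138) with yaw 25.3°, and the side camera agrees within about 3 mm. I'll move toward the red pad now, closing the fingers as I go.

>>> {"fn": "jog_arm", "kwargs": {"moves": [-0.12, -0.08, 0, 0, 0, 0.12, -1, -0.24, -0.17, 0, 0, 0, 0.25, -1, -0.36, -0.25, 0, 0, 0, 0.38, -1, -0.48, -0.34, 0, 0, 0, 0.5, -1, -0.6, -0.42, 0, 0, 0, 0.63, -1, -0.72, -0.5, 0, 0, 0, 0.75, -1, -0.84, -0.59, 0, 0, 0, 0.88, -1, -0.94, -0.67, 0, 0, 0, 1.0, -1], "newtons": 10}}

```text
time: 1.25
position: [0.4354, 0.302, 0.2226]
tool_rot: [2.086, 2.349, 0.0]
ft_force: [-0.4, 0.8, -0.0]
grip_width: 0.172
grip_force: 0.0
```

```bash
cat > go.py <<'E'
import sys
from bench import ctrl
from h import *
# go.py x y z yawdeg : shift and turn in move units
def rel(x,y,z,yaw):
    s=ctrl.get_state();M=R.from_rotvec(s['tool_rot']).as_matrix();th=np.radians(yaw)
    a=np.array([np.cos(th),np.sin(th),0]);d=np.array([0,0,-1.]);G=np.c_[a,np.cross(d,a),d]
    return (M.T@(np.array([x,y,z])-s['position'])/.3).round(3),(R.from_matrix(M.T@G).as_rotvec()/np.radians(60)).round(3)
if __name__=='__main__':
    s=ctrl.get_state();print(s['time'],s['position'],s['grip_width'],s['ft_force'],s['joint_positions'].round(2))
    print(*rel(*map(float,sys.argv[1:])))
E
python3 go.py .56 -.17 .2 25.3
```

```text
1.25 [0.43542367 0.30204103 0.22264936] 0.1718472754629483 [-0.44384399  0.7579278  -0.04179618] [-0.87  0.06  0.22  1.76 -0.01  1.32 -0.53]
[-1.612  0.226  0.076] [ 0.    -0.     1.192]
```

>>> {"fn": "jog_arm", "kwargs": {"moves": [-0.12, 0.02, 0, 0, 0, 0.12, -1, -0.25, 0.04, 0, 0, 0, 0.25, -1, -0.38, 0.06, 0, 0, 0, 0.38, -1, -0.5, 0.08, 0, 0, 0, 0.5, -1, -0.63, 0.1, 0, 0, 0, 0.63, -1, -0.75, 0.12, 0, 0, 0, 0.75, -1, -0.88, 0.13, 0, 0, 0, 0.88, -1, -1, 0.14, 0, 0, 0, 1.0, -1]}}

```text
time: 2.25
position: [0.5134, 0.0099, 0.2227]
tool_rot: [-2.981, -0.993, -0.001]
ft_force: [0.7, 0.5, 0.4]
grip_width: 0.005
grip_force: 0.0
```

```bash
python3 go.py .56 -.16 .22 25.3
```

```text
2.25 [0.51339967 0.00990984 0.2226515 ] 0.005072949886859058 [0.73568244 0.45465668 0.37348004] [-0.58  0.02  0.52  1.8  -0.01  1.32 -0.99]
[-0.215  0.546  0.009] [ 0.    -0.     0.192]
```

>>> {"fn": "jog_arm", "kwargs": {"moves": [-0.04, 0.1, 0, 0, 0, 0.05, -1, -0.08, 0.2, 0, 0, 0, 0.1, -1, -0.12, 0.3, 0, 0, 0, 0.15, -1, -0.16, 0.4, 0, 0, 0, 0.192, -1, -0.19, 0.48, 0, 0, 0, 0.192, -1, -0.215, 0.546, 0, 0, 0, 0.192, -1, -0.215, 0.546, 0, 0, 0, 0.192, -1, -0.215, 0.546, 0, 0, 0, 0.192, -1]}}

```text
time: 3.25
position: [0.5606, -0.1574, 0.2223]
tool_rot: [-3.063, -0.696, 0.001]
ft_force: [0.6, -0.3, -0.5]
grip_width: 0.005
grip_force: 0.0
```

```bash
cat > look.py <<'E'
import sys
from bench import ctrl
from h import *
s=ctrl.get_state();T=np.eye(4);T[:3,:3]=R.from_rotvec(s['tool_rot']).as_matrix();T[:3,3]=s['position']
i=ctrl.get_image('wrist');cv2.imwrite(f'pics/{sys.argv[1]}.png',i['pixels'][:,:,::-1])
th=np.radians(25.3);P=PADS@np.array([[np.cos(th),-np.sin(th)],[np.sin(th),np.cos(th)]]).T+[.5988,-.1385]
print('pred',proj(i,np.c_[P,np.full(7,.045)],T).round(0).tolist(),'tcp',proj(i,T[:3,3],T))
for n,lo,hi in(('red',(0,150,80),(8,255,255)),('gold',(11,110,90),(32,255,255)),('green',(45,100,50),(85,255,255))):
    for c,a in blobs(i['pixels'],lo,hi,(0,0,640,400),100): print(n,c,a,unproj(i,[c],.045,T).round(4).tolist())
print(s['position'],s['ft_force'])
E
python3 look.py w1
```

```text
pred [[352.0, 237.0], [353.0, 206.0], [344.0, 174.0], [317.0, 140.0], [289.0, 105.0], [278.0, 68.0], [277.0, 30.0]] tcp [[317.91943917 254.3741355 ]]
red [549.53, 201.52] 2627 [[0.646, -0.3734]]
gold [450.79, 86.28] 2181 [[0.6961, -0.2274]]
gold [277.54, 68.37] 462 [[0.6412, -0.0786]]
gold [289.17, 104.97] 438 [[0.6166, -0.1014]]
gold [316.96, 140.04] 418 [[0.5989, -0.1382]]
gold [343.65, 173.89] 396 [[0.581, -0.1752]]
gold [352.94, 206.29] 366 [[0.5563, -0.1978]]
gold [337.18, 277.48] 261 [[0.4814, -0.2178]]
gold [331.01, 327.08] 2688 [[0.4261, -0.2379]]
gold [102.73, 326.01] 191 [[0.3156, -0.0118]]
gold [139.71, 326.99] 168 [[0.3336, -0.0498]]
green [276.95, 30.93] 485 [[0.6698, -0.065]]
green [579.82, 218.99] 620 [[0.6448, -0.4133]]
[ 0.56063428 -0.15738462  0.2222524 ] [ 0.5642568  -0.3066351  -0.48370558]
```

View pics/w1.png

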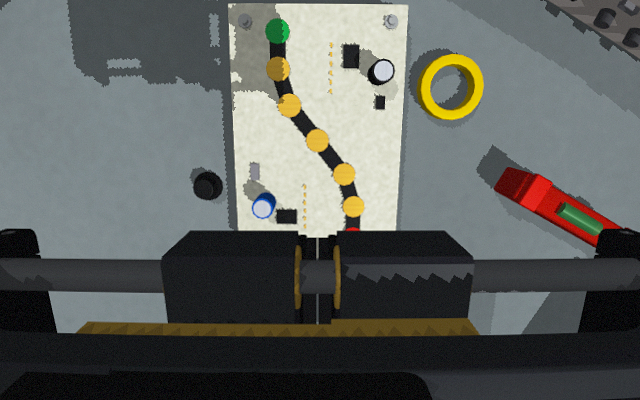

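The wrist view shows the tester's strip from the red pad, just peeking out at (352,233), to the green pad at (277,31). All pads match the prediction within about 0.5 px, so I'll keep tester = (0.5988, -0.1385) and yaw 25.3°. Next is the hover over the red pad.

```bash
cat > tr.py <<'E'
import sys
from go import *
th=np.radians(25.3);P=PADS@np.array([[np.cos(th),-np.sin(th)],[np.sin(th),np.cos(th)]]).T+[.5988,-.1385]
print(P.round(4).tolist())
s=ctrl.get_state();print(s['time'],s['position'],s['ft_force'])
k,z=int(sys.argv[1]),float(sys.argv[2]);print(*rel(*P[k],z,25.3))
E
python3 tr.py 0 .075
```

```text
[[0.5274, -0.2121], [0.5563, -0.1984], [0.581, -0.1757], [0.5988, -0.1385], [0.6166, -0.1013], [0.6413, -0.0786], [0.6702, -0.0649]]
3.3 [ 0.56070874 -0.15699755  0.22234282] [-0.45632403 -0.04566666  0.45990934]
[-0.18   0.118  0.491] [-0.001 -0.     0.006]
```

>>> {"fn": "jog_arm", "kwargs": {"moves": [-0.05, 0.03, 0.08, 0, 0, 0, -1, -0.1, 0.06, 0.16, 0, 0, 0.006, -1, -0.15, 0.09, 0.26, 0, 0, 0.006, -1, -0.18, 0.118, 0.36, 0, 0, 0.006, -1, -0.18, 0.118, 0.44, 0, 0, 0.006, -1, -0.18, 0.118, 0.491, 0, 0, 0.006, -1, -0.18, 0.118, 0.491, 0, 0, 0.006, -1, -0.18, 0.118, 0.491, 0, 0, 0.006, -1]}}

```text
time: 4.3
position: [0.5281, -0.2133, 0.0762]
tool_rot: [3.065, 0.687, 0.002]
ft_force: [-0.5, 0.1, -0.3]
grip_width: 0.011
grip_force: 0.0
```

```bash
python3 tr.py 0 .041; python3 look.py w2
```

```text
[[0.5274, -0.2121], [0.5563, -0.1984], [0.581, -0.1757], [0.5988, -0.1385], [0.6166, -0.1013], [0.6413, -0.0786], [0.6702, -0.0649]]
4.3 [ 0.52811916 -0.21328901  0.07622145] [-0.45035631  0.1146453  -0.28815039]
[-0.001 -0.005  0.117] [ 0.001 -0.001 -0.001]
pred [[315.0, 234.0], [315.0, 178.0], [296.0, 119.0], [244.0, 55.0], [190.0, -12.0], [166.0, -82.0], [162.0, -154.0]] tcp [[317.90911873 254.36556288]]
red [605.51, 152.33] 4633 [[0.6393, -0.3384]]
red [315.45, 227.38] 647 [[0.531, -0.2105]]
gold [190.59, 4.37] 313 [[0.6096, -0.1046]]
gold [475.73, 14.68] 2147 [[0.6666, -0.2358]]
gold [244.32, 54.58] 1440 [[0.5989, -0.1385]]
gold [295.91, 118.18] 1312 [[0.5811, -0.1755]]
gold [314.91, 177.66] 1170 [[0.5566, -0.1981]]
gold [296.81, 275.74] 209 [[0.4993, -0.2133]]
gold [337.2, 277.01] 297 [[0.5087, -0.2351]]
gold [299.83, 327.11] 4029 [[0.4687, -0.2292]]
[ 0.52811916 -0.21328901  0.07622145] [-0.45035631  0.1146453  -0.28815039]
```

View pics/w2.png

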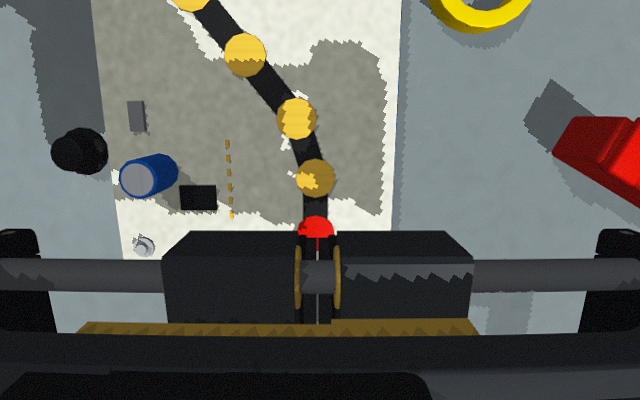

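The tip is aligned over the red pad (red visible at (315,227)), and can_a is well clear at (150,175). Descending gently.

>>> {"fn": "jog_arm", "kwargs": {"moves": [0, 0, 0.03, 0, 0, 0, -1, 0, -0.003, 0.06, 0, 0, 0, -1, 0, -0.004, 0.08, 0, 0, 0, -1, 0, -0.004, 0.09, 0, 0, 0, -1, 0, -0.004, 0.1, 0, 0, 0, -1, 0, -0.004, 0.106, 0, 0, 0, -1, 0, -0.004, 0.112, 0, 0, 0, -1, 0, -0.004, 0.117, 0, 0, 0, -1]}}

```text
time: 5.35
position: [0.5267, -0.2125, 0.0404]
tool_rot: [-3.066, -0.686, -0.0]
ft_force: [-1.7, -0.5, 3.8]
grip_width: 0.003
grip_force: 1.9
```

```bash
python3 tr.py 0 .040
```

```text
[[0.5274, -0.2121], [0.5563, -0.1984], [0.581, -0.1757], [0.5988, -0.1385], [0.6166, -0.1013], [0.6413, -0.0786], [0.6702, -0.0649]]
5.35 [ 0.52674407 -0.21249199  0.04037057] [-1.66060234 -0.47866755  3.81278017]
[ 0.003 -0.     0.001] [-0.    -0.    -0.002]
```

A 3.8 N press means the deck is about 5 mm down. Now I'll slide to pad 1, then pad 2.

>>> {"fn": "jog_arm", "kwargs": {"moves": [0.03, 0, 0, 0, 0, 0, -1, 0.06, 0, 0, 0, 0, -1, 0.09, 0, 0, 0, 0, -1, 0.11, 0, 0, 0, 0, -1, 0.14, -0.009, 0, 0, 0, 0, -1, 0.17, -0.018, 0, 0, 0, 0, -1, 0.2, -0.027, 0, 0, 0, 0, -1, 0.216, -0.034, 0, 0, 0, 0, -1]}}

```text
invalid input
```

```bash
python3 tr.py 3 .040
```

```text
[[0.5274, -0.2121], [0.5563, -0.1984], [0.581, -0.1757], [0.5988, -0.1385], [0.6166, -0.1013], [0.6413, -0.0786], [0.6702, -0.0649]]
5.35 [ 0.52674407 -0.21249199  0.04037057] [-1.66060234 -0.47866755  3.81278017]
[ 0.322 -0.121  0.001] [-0.    -0.    -0.002]
```

>>> {"fn": "jog_arm", "kwargs": {"moves": [0.03, 0, 0, 0, 0, 0, -1, 0.06, 0, 0, 0, 0, 0, -1, 0.09, 0, 0, 0, 0, 0, -1, 0.11, 0, 0, 0, 0, 0, -1, 0.14, -0.009, 0, 0, 0, 0, -1, 0.17, -0.018, 0, 0, 0, 0, -1, 0.2, -0.027, 0, 0, 0, 0, -1, 0.216, -0.034, 0, 0, 0, 0, -1]}}

```text
time: 6.35
position: [0.5817, -0.1749, 0.0402]
tool_rot: [3.065, 0.687, 0.001]
ft_force: [-0.8, -2.5, 4.2]
grip_width: 0.005
grip_force: 1.9
```

```bash
python3 tr.py 3 .040
```

```text
[[0.5274, -0.2121], [0.5563, -0.1984], [0.581, -0.1757], [0.5988, -0.1385], [0.6166, -0.1013], [0.6413, -0.0786], [0.6702, -0.0649]]
6.35 [ 0.58168296 -0.1749322   0.04022545] [-0.83730891 -2.45465855  4.16273588]
[ 0.103 -0.085  0.001] [ 0.    -0.    -0.001]
```

>>> {"fn": "jog_arm", "kwargs": {"moves": [0.026, -0.022, 0, 0, 0, 0, -1, 0.052, -0.043, 0, 0, 0, 0, -1, 0.078, -0.065, 0, 0, 0, 0, -1, 0.104, -0.086, 0, 0, 0, 0, -1, 0.131, -0.108, 0, 0, 0, 0, -1, 0.158, -0.13, 0, 0, 0, 0, -1, 0.185, -0.152, 0, 0, 0, 0, -1, 0.21, -0.172, 0, 0, 0, 0, -1]}}

```text
time: 7.35
position: [0.6163, -0.1014, 0.0402]
tool_rot: [-3.066, -0.686, -0.0]
ft_force: [-1.1, -3.1, 3.5]
grip_width: 0.006
grip_force: 1.9
```

```bash
python3 tr.py 5 .040; python3 look.py w3
```

```text
[[0.5274, -0.2121], [0.5563, -0.1984], [0.581, -0.1757], [0.5988, -0.1385], [0.6166, -0.1013], [0.6413, -0.0786], [0.6702, -0.0649]]
7.35 [ 0.61629963 -0.10135275  0.04016978] [-1.1119893  -3.0706972   3.46819995]
[ 0.108 -0.033  0.001] [-0.    -0.    -0.001]
pred [[425.0, 462.0], [431.0, 419.0], [418.0, 371.0], [371.0, 318.0], [318.0, 258.0], [296.0, 191.0], [295.0, 118.0]] tcp [[317.90664693 254.36734635]]
gold [588.05, 193.14] 6472 [[0.6983, -0.2013]]
gold [296.41, 187.7] 1605 [[0.6429, -0.0782]]
gold [317.4, 234.79] 109 [[0.6267, -0.0962]]
gold [296.81, 275.87] 212 [[0.6038, -0.0961]]
gold [337.15, 277.0] 298 [[0.6115, -0.1138]]
gold [300.8, 327.29] 4211 [[0.5791, -0.1095]]
green [295.27, 117.53] 1839 [[0.6706, -0.065]]
[ 0.61629963 -0.10135275  0.04016978] [-1.1119893  -3.0706972   3.46819995]
```

The tester has not moved. On to pad 5, then the green pad.

>>> {"fn": "jog_arm", "kwargs": {"moves": [0.03, -0.009, 0, 0, 0, 0, -1, 0.06, -0.018, 0, 0, 0, 0, -1, 0.09, -0.028, 0, 0, 0, 0, -1, 0.11, -0.034, 0, 0, 0, 0, -1, 0.14, -0.034, 0, 0, 0, 0, -1, 0.17, -0.034, 0, 0, 0, 0, -1, 0.2, -0.034, 0, 0, 0, 0, -1, 0.218, -0.034, 0, 0, 0, 0, -1]}}

```text
time: 8.4
position: [0.6714, -0.0645, 0.0401]
tool_rot: [-3.066, -0.686, -0.0]
ft_force: [-2.4, -1.2, 4.2]
grip_width: 0.004
grip_force: 1.9
```

```bash
python3 tr.py 6 .040; python3 look.py w4
```

```text
[[0.5274, -0.2121], [0.5563, -0.1984], [0.581, -0.1757], [0.5988, -0.1385], [0.6166, -0.1013], [0.6413, -0.0786], [0.6702, -0.0649]]
8.4 [ 0.67139748 -0.06448991  0.04011359] [-2.40680484 -1.23619858  4.2176549 ]
[-0.004 -0.     0.   ] [-0.    -0.    -0.001]
pred [[430.0, 537.0], [436.0, 503.0], [425.0, 465.0], [383.0, 422.0], [337.0, 374.0], [318.0, 321.0], [318.0, 261.0]] tcp [[317.90705386 254.36737745]]
gold [296.94, 276.75] 298 [[0.6585, -0.0595]]
gold [337.01, 277.01] 344 [[0.6666, -0.0769]]
gold [581.38, 254.6] 226 [[0.7269, -0.1797]]
gold [553.51, 311.88] 1290 [[0.6952, -0.1851]]
gold [296.87, 327.78] 5473 [[0.6331, -0.0709]]
green [316.99, 240.5] 102 [[0.6792, -0.0603]]
[ 0.67139748 -0.06448991  0.04011359] [-2.40680484 -1.23619858  4.2176549 ]
```

View pics/w4.png

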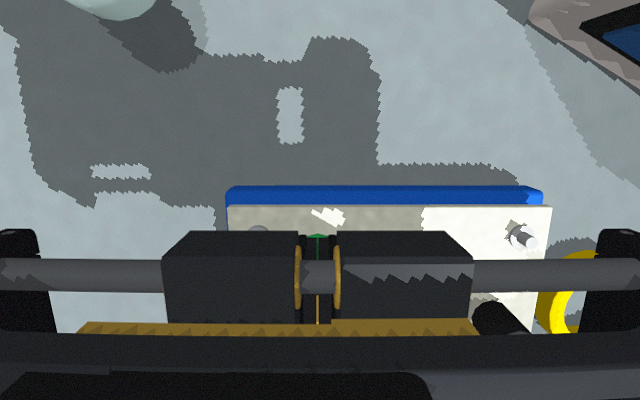

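The fingertips rest on the green pad (a sliver is visible at (317,240)) at about 4.2 N, with the deck about 5 mm down. Handing in.

```bash
python3 -c "
from bench import ctrl
print(ctrl.close_job())"
```

```text
the job is handed in; nothing more can be done
None
```

I traced the strip from the red pad through all five gold pads to green at about 3.5–4.2 N, with the deck about 5 mm down, and handed in at about 8.5 s with the fingertips resting on the green pad; the pads were still where expected in the wrist pictures, but the hand-in gave no verdict.

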